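# Park the microscope objectives in their colour-coded cups

### The job

The four cleaned microscope objectives stand about on the bench: put each one away in the parking cup of the same colour as its band, standing upright with its foot on the cup's floor, lens end up. Set them down gently, without dropping or tipping any, and leave the oil bottle and the cover-glass box where they are.

Things in the scene. Friction and masses are not known exactly. Their poses are not given: they have to be found in the camera images.
- red_objective_center (a point): Microscope objective with a red band: upright silver barrel, 32 mm in diameter, 58 mm tall, loose, 0.10 to 0.21 kg, on a brass foot 25 mm wide, 3 mm high, lens end up. A plain cylinder from 5 to 47 mm above its underside, narrowing above; the red band rings its upper part and the sloping shoulder (seen from above too). The point is on its axis, half-way up (29 mm above its underside); z up along the axis.
- yellow_objective_center (a point): Microscope objective with a yellow band: upright silver barrel, 32 mm in diameter, 60 mm tall, loose, 0.10 to 0.21 kg, on a brass foot 25 mm wide, 3 mm high, lens end up. A plain cylinder from 5 to 47 mm above its underside, narrowing above; the yellow band rings its upper part and the sloping shoulder (seen from above too). The point is on its axis, half-way up (30 mm above its underside); z up along the axis.
- green_objective_center (a point): Microscope objective with a green band: upright silver barrel, 32 mm in diameter, 63 mm tall, loose, 0.10 to 0.21 kg, on a brass foot 25 mm wide, 3 mm high, lens end up. A plain cylinder from 5 to 47 mm above its underside, narrowing above; the green band rings its upper part and the sloping shoulder (seen from above too). The point is on its axis, half-way up (31.5 mm above its underside); z up along the axis.
- blue_objective_center (a point): Microscope objective with a blue band: upright silver barrel, 32 mm in diameter, 66 mm tall, loose, 0.10 to 0.21 kg, on a brass foot 25 mm wide, 3 mm high, lens end up. A plain cylinder from 5 to 47 mm above its underside, narrowing above; the blue band rings its upper part and the sloping shoulder (seen from above too). The point is on its axis, half-way up (33 mm above its underside); z up along the axis.
- red_cup_seat (a point): The red parking cup, fixed to the bench: a low round cup, 68 mm outside, 54 mm inside, with a broad red rim and a black floor. The floor is 6 mm above the bench and the rim 5 mm above that floor. The point is the centre of the floor, where the objective stands; z points up.
- yellow_cup_seat (a point): The yellow parking cup, fixed to the bench: a low round cup, 68 mm outside, 54 mm inside, with a broad yellow rim and a black floor. The floor is 6 mm above the bench and the rim 5 mm above that floor. The point is the centre of the floor, where the objective stands; z points up.
- green_cup_seat (a point): The green parking cup, fixed to the bench: a low round cup, 68 mm outside, 54 mm inside, with a broad green rim and a black floor. The floor is 6 mm above the bench and the rim 5 mm above that floor. The point is the centre of the floor, where the objective stands; z points up.
- blue_cup_seat (a point): The blue parking cup, fixed to the bench: a low round cup, 68 mm outside, 54 mm inside, with a broad blue rim and a black floor. The floor is 6 mm above the bench and the rim 5 mm above that floor. The point is the centre of the floor, where the objective stands; z points up.
- oil_bottle: Bystander: a small amber oil bottle with a black cap, 30 mm in diameter, 62 mm tall, loose and upright. Origin at the centre of its underside, z up.
- cover_glass_box: Bystander: a flat grey box of cover glasses with a paper label, 44 x 44 x 18 mm, loose. Origin at the centre of its underside, z up.
Not all that is in view belongs to the job. Of the things that look like the part that bears blue_cup_seat, the larger one is meant. Of the things shaped like the part that bears red_cup_seat, the red one is meant.

How it is judged:
By the outcome, as a careful person would: the job done as asked, in the order asked, and still so for the second after the job is handed in, with the robot touching nothing.
It also fails if it takes over 96 s, if anything falls off the work surface, if the arm or the gripper's body presses on something with over 40 N, if the wrist force passes 120 N, or if a joint passes its speed limit or range.

### The arm

A 6-joint arm with a two-finger parallel gripper is mounted at the origin on the work surface. World frame = base frame: x ahead of the robot, y to its left, z up, the work surface at z = 0. Lengths are in m, angles in degrees, forces in N, time in s.
With the tool pointing down it reaches from about 0.4 to 0.825 m from the base axis. Payload 7 kg.
Tool frame: the origin (TCP) lies on the centre line of the jaws, within the pads' length; the fingertips stand 19 mm ahead of it and the grasp point (between the pads) is the TCP; z points along the fingers, y is the line along which they close (so a half turn about z gives the same grasp; the last joint's range is limited). The gripper opens to 85 mm and grips with 20 to 120 N. Pads are 22 mm wide; open, the fingers measure 114 mm over their backs; the gripper's body (76 mm by 85 mm) begins 54 mm behind the grasp point. The pads swing forward as they close: fully open they stand 13 mm farther back than shut.
Start: joints at [81.48, 20.546, 0.682, 0, -70.136, -16.507], TCP at [0.286, 0.612, 0.25] pointing down, gripper open.
Joint ranges: [-176.03, 176.03], [-82.01, 121.73], [-58.28, 71.71], [-173.87, 95.51], [-174.79, -0.11], [-173.66, 173.66]. Speed limits (degrees/s): [136.94, 136.94, 172.46, 180, 180, 180].

### API

Orientations are given as a 3x3 rotation matrix whose columns are the frame's x, y, z axes.
In Python, from cell import r gives the robot as it stands. The module is installed in compiled form; this text tells all that it offers.
- The arm moves only by the shell command python3 -m creep 'ROWS' [OPENING]. ROWS is JSON, a list of rows, each a list of 6 numbers: the shift along the tool's x, y, z normalised to -1 to 1, where 1 is 0.2 m, then the turn, a rotation vector about the tool's x, y, z normalised to -1 to 1, where 1 is 90 degrees. In form: [[dx, dy, dz, ax, ay, az], ...]. A call has 1 to 20 rows; each row shifts and turns the commanded pose from where the row before left it, along the tool's axes as they then stand; what a row does not reach is not made up. A row lasts 1/12 s, in which the tool goes at most 41.7 mm and 7.16 degrees, less where a joint would pass 70% of its speed; a pose out of reach is approached as far as the arm can. A call with a number of a shift or a turn outside -1 to 1 is refused whole. A call with a gripper value outside its range is refused whole. OPENING is the opening, from 0 (shut) to 1 (fully open), set as the call begins (- or left out, the last holds). The fingers move at their own pace and stop on an object; the grip force is fixed at half the most. Time passes only in rows, so rows that do not move let the fingers close. It gives the time, the measured TCP pose, the force, the opening and the grip force at its end, in the units of the state.
- r.get_state(): the state, without advancing time (a new reading comes with each control period).
- r.read_camera(name): name is "scene" or "top" or "wrist"; returns (picture, depth): 400x640x3 uint8, blue, green, red; 400x640 float32, m along the optical axis (not along the pixel's ray), 0 where there is no reading.
- r.camera_info(name): a dict with "intrinsics" (3x3 intrinsics, pixels), "extrinsics" (4x4, takes a point from world to camera coordinates); the wrist camera has in their place "mount" (4x4, takes a point from camera to tool coordinates, whose origin is the TCP and whose axes are the flange's). Camera axes: x right, y down, z forward; pixel columns grow to the right and rows downward; lengths in m; the calibration is good to about 2 mm. A picture is of the moment at which its call begins: read the wrist's pose just before it. camera_info takes no time and is no camera call.
- r.finish_job(): hands the job in; it is judged then, once.
The state is a dict: "time_s": time; "qpos": joint angles; "joint_vel": joint speeds; "effort": joint torques, N m; "ee_pos": TCP position; "orientation": TCP orientation; "contact_force": force on the tool from outside, world axes, zero at the start; "moment": the same for the moment, N m; "width": finger opening in m; "gripper_force": force on a finger pad.
Only numpy, scipy, OpenCV 4.12 (cv2) and the standard library are available. Lean on these libraries where they do the work, as an engineer would, in place of code of your own. Each camera call takes 0.05 s, during which the arm holds its last target. There are 200 camera calls.

## Working session

There is one attempt and no reset: what is moved stays moved. The work goes in short steps, Python scripts to look and compute and a shell command to move; the robot and the scene stay as the last step left them, time stands still between calls to the robot, and variables do not carry over. Pictures are saved under pics/ and viewed, at most 14 in all, crops included, and the job is handed in when it is done.

```bash
mkdir -p pics; python3 - <<'E'
from cell import r
import cv2,numpy as np
s=r.get_state();print(s['time_s'],s['ee_pos'],s['orientation'],s['width'])
for n in('top','scene','wrist'):
    i=r.camera_info(n);print(n,{k:np.round(v,4).tolist() for k,v in i.items() if k in('intrinsics','extrinsics','mount')})
    p,d=r.read_camera(n);cv2.imwrite(f'pics/{n}0.png',p);np.save(f'pics/{n}0.npy',d)
E
```

```text
0.0 [0.28537017 0.61121219 0.24934787] [[ 9.06060042e-01 -4.23148778e-01 -5.59304895e-04]
 [-4.23149115e-01 -9.06058661e-01 -1.59036252e-03]
 [ 1.66196912e-04  1.67763330e-03 -9.99998579e-01]] 0.08545326927283632
top {'intrinsics': [[397.8627, 0.0, 314.3606], [0.0, 397.8627, 198.2604], [0.0, 0.0, 1.0]], 'extrinsics': [[-0.0034, -0.9997, 0.0248, -0.0009], [-0.9942, 0.0007, -0.1077, 0.5609], [0.1077, -0.025, -0.9939, 0.7908], [0.0, 0.0, 0.0, 1.0]]}
scene {'intrinsics': [[485.2388, 0.0, 320.5246], [0.0, 485.2388, 193.9061], [0.0, 0.0, 1.0]], 'extrinsics': [[-0.832, 0.5547, -0.0046, 0.4426], [0.3608, 0.535, -0.7639, -0.1635], [-0.4213, -0.6373, -0.6453, 1.4104], [0.0, 0.0, 0.0, 1.0]]}
wrist {'intrinsics': [[329.5112, 0.0, 317.5853], [0.0, 329.5112, 206.3018], [0.0, 0.0, 1.0]], 'mount': [[-0.0004, -0.9649, -0.2628, 0.0656], [1.0, -0.0004, 0.0, 0.0005], [-0.0002, -0.2628, 0.9649, -0.1233], [0.0, 0.0, 0.0, 1.0]]}
```

View pics/top0.png

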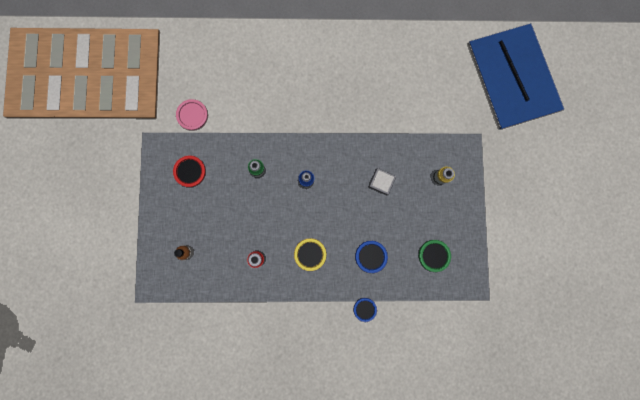

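View pics/scene0.png

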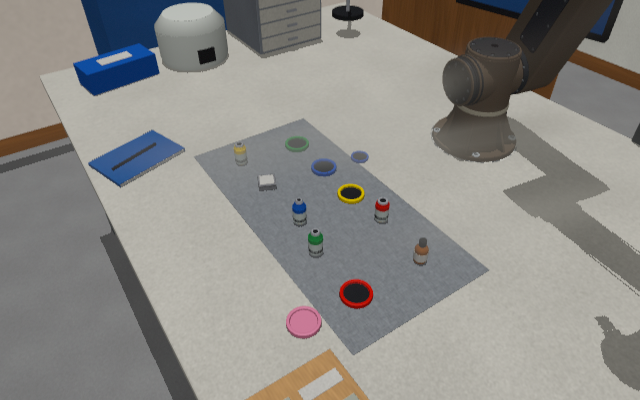

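The top view shows these cups and objectives (pixels):
- **Cups:** red (189,171), yellow (310,254), blue (371,257) and green (435,256).
- **Objectives:** green (256,169), blue (306,179), yellow (445,175) and red (256,259).
- **Blue cup candidates:** (371,257) and (365,310). The first is larger, so it is the one meant.
- **Red cup candidates:** (189,171) is red and (192,114) is pink. The red one is meant.

I'll measure all of these and confirm the choices in one crop.

```bash
cat > h.py <<'E'
from cell import r
import cv2,numpy as np
def cam(n,s=None):
    i=r.camera_info(n);K=np.array(i['intrinsics'])
    if n=='wrist':
        T=np.eye(4);T[:3,:3]=s['orientation'];T[:3,3]=s['ee_pos'];T=T@np.array(i['mount'])
    else: T=np.linalg.inv(np.array(i['extrinsics']))
    return K,T
def ray(K,T,uv,z):
    d=T[:3,:3]@np.linalg.solve(K,[uv[0],uv[1],1]);o=T[:3,3];return o+d*(z-o[2])/d[2]
H={'red':[(0,6),(174,180)],'yellow':[(22,34)],'green':[(45,85)],'blue':[(105,125)]}
def mask(img,c,smin=110,vmin=40):
    h=cv2.cvtColor(img,cv2.COLOR_BGR2HSV)
    m=np.zeros(img.shape[:2],np.uint8)
    for a,b in H[c]: m|=cv2.inRange(h,(a,smin,vmin),(b,255,255))
    return m
def blobs(m,amin=15):
    cs,_=cv2.findContours(m,cv2.RETR_EXTERNAL,cv2.CHAIN_APPROX_NONE)
    return [c for c in cs if cv2.contourArea(c)>=amin]
E
python3 - <<'E'
from h import *
img=cv2.imread('pics/top0.png');K,T=cam('top');dep=np.load('pics/top0.npy')
for c in H:
    for b in blobs(mask(img,c)):
        (x,y),rad=cv2.minEnclosingCircle(b)
        if not(130<x<500 and 90<y<330):continue
        z=0.011 if rad>9 else 0.048
        P=ray(K,T,(x,y),z);Q=ray(K,T,(x+rad,y),z)
        print(c,round(x,1),round(y,1),'R mm',round(1e3*abs(Q-P).max(),1),P.round(4))
a=cv2.resize(img[95:325,150:480],None,fx=2.4,fy=2.4,interpolation=cv2.INTER_CUBIC);cv2.imwrite('pics/crop0.png',a)
E
```

```text
red 255.2 259.1 R mm 16.9 [0.438  0.1159 0.048 ]
red 188.7 171.0 R mm 33.7 [0.6211 0.2626 0.011 ]
yellow 309.6 254.2 R mm 33.8 [0.446  0.0077 0.011 ]
yellow 445.3 174.4 R mm 16.7 [ 0.6079 -0.2703  0.048 ]
green 434.1 255.8 R mm 34.1 [ 0.4415 -0.2532  0.011 ]
green 255.6 167.2 R mm 15.5 [0.6224 0.1175 0.048 ]
blue 364.5 309.3 R mm 24.4 [ 0.3332 -0.1049  0.011 ]
blue 371.2 256.2 R mm 34.4 [ 0.4413 -0.1208  0.011 ]
blue 305.6 178.1 R mm 16.5 [0.6001 0.0159 0.048 ]
```

View pics/crop0.png

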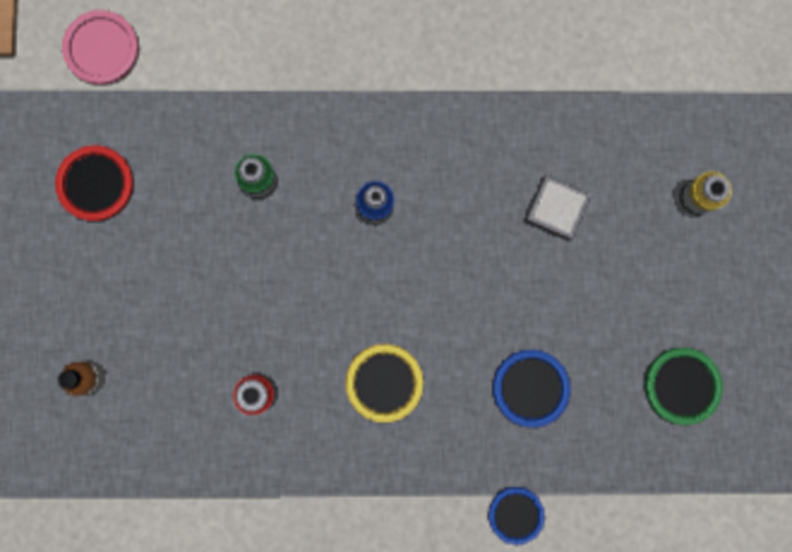

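View pics/wrist0.png

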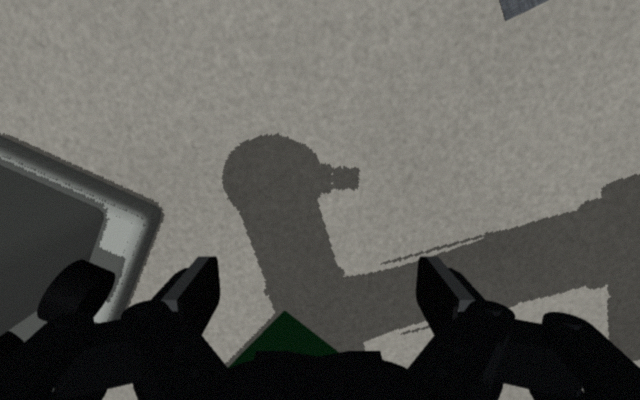

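Measured radii are 34 mm for the red, yellow, green and large blue cups, against 24 mm for the small blue one. Objective radii come out at 16 mm. All of this fits the description. In the crop, the red-rimmed, black-floored cup at the left and the bigger blue cup in the lower row are the ones meant.

I'll start with green: turn the tool so that x is world x, then go above (0.622, 0.118).

```bash
python3 -m creep '[[0,0,0,0,0,-0.0695],[0,0,0,0,0,-0.0695],[0,0,0,0,0,-0.0695],[0,0,0,0,0,-0.0695],[0.105,0.154,0.031,0,0,0],[0.105,0.154,0.031,0,0,0],[0.105,0.154,0.031,0,0,0],[0.105,0.154,0.031,0,0,0],[0.105,0.154,0.031,0,0,0],[0.105,0.154,0.031,0,0,0],[0.105,0.154,0.031,0,0,0],[0.105,0.154,0.031,0,0,0],[0.105,0.154,0.031,0,0,0],[0.105,0.154,0.031,0,0,0],[0.105,0.154,0.031,0,0,0],[0.105,0.154,0.031,0,0,0],[0.105,0.154,0.031,0,0,0],[0.105,0.154,0.031,0,0,0],[0.105,0.154,0.031,0,0,0],[0.105,0.154,0.031,0,0,0]]' 0.75
python3 -m creep '[[0,0,0,0,0,0],[0,0,0,0,0,0],[0,0,0,0,0,0],[0,0,0,0,0,0]]'
cat > look.py <<'E'
import sys
from h import *
c,tag,kind=sys.argv[1:4]
s=r.get_state();img,d=r.read_camera('wrist');cv2.imwrite(f'pics/w_{tag}.png',img);K,T=cam('wrist',s)
R=np.array(s['orientation']);p=np.array(s['ee_pos']);print('t',round(s['time_s'],2),'tcp',p.round(4),'xaxis',R[:,0].round(4),'zaxis',R[:,2].round(4))
m=mask(img,c);amin=200
for b in blobs(m,amin):
    (x,y),rad=cv2.minEnclosingCircle(b)
    if kind=='cup':
        P=ray(K,T,(x,y),0.011);print('cup px',round(x),round(y),'R',round(1e3*rad/K[0,0]*(T[2,3]-.011),1),P.round(4))
        Q=P
    else:  # band: back-project with depth, fit circle to the points
        mm=np.zeros_like(m);cv2.drawContours(mm,[b],-1,255,-1);mm&=m;v,u=np.nonzero(mm);z=d[v,u];k=z>0.03
        X=np.linalg.solve(K,np.stack([u[k],v[k],np.ones(k.sum())]))*z[k];W=(T[:3,:3]@X).T+T[:3,3]
        zt=np.percentile(W[:,2],98)
        Q=W.mean(0)
        # rim circle of the band: upper edge points at lens ring / silhouette
        (xc,yc),rc=cv2.minEnclosingCircle(W[:,:2].astype(np.float32)*1000)
        print('band px',round(x),round(y),'z range',W[:,2].min().round(4),zt.round(4),'encl',round(xc,1),round(yc,1),'r',round(rc,1),'ray@.047',ray(K,T,(x,y),.047).round(4))
        Q=np.array([xc/1e3,yc/1e3,0])
    print(' tool shift units',(R.T@(Q-p)/0.2).round(3)[:2])
E
python3 look.py green g1 obj
```

```text
time_s: 1.82
ee_pos: [0.6221, 0.117, 0.1506]
orientation: [[1.0, -0.0, -0.0], [-0.0, -1.0, -0.0], [-0.0, 0.0, -1.0]]
contact_force: [-0.3, 1.0, -0.2]
width: 0.0641
gripper_force: 0.0
time_s: 2.15
ee_pos: [0.6212, 0.1195, 0.1512]
orientation: [[1.0, 0.001, 0.0], [0.001, -1.0, 0.0], [0.0, -0.0, -1.0]]
contact_force: [0.4, 0.1, 0.1]
width: 0.0643
gripper_force: 0.0
t 2.15 tcp [0.6212 0.1195 0.1512] xaxis [1.e+00 7.e-04 0.e+00] zaxis [ 0.e+00  1.e-04 -1.e+00]
band px 318 205 z range 0.032 0.0584 encl 624.8 119.2 r 16.3 ray@.047 [0.6259 0.1193 0.047 ]
 tool shift units [0.018 0.002]
```

View pics/w_g1.png

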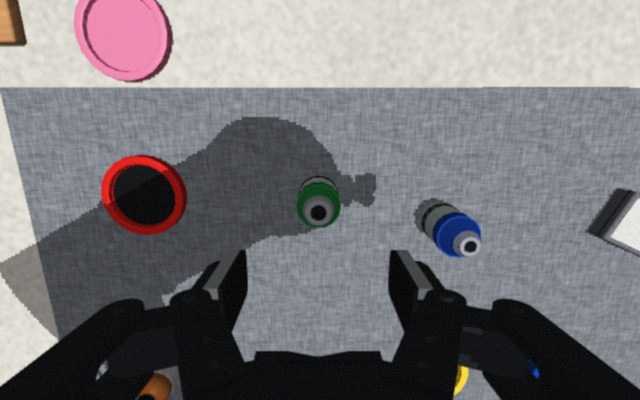

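The green band is at (318,205). It sits under the jaws with its axis about 3 mm ahead, and the fitted radius of 16.3 mm agrees with the part. I'll descend, grip and lift.

```bash
python3 -m creep '[[0.012,0,0,0,0,0],[0,0,0.1,0,0,0],[0,0,0.1,0,0,0],[0,0,0.1,0,0,0],[0,0,0.1,0,0,0],[0,0,0.1,0,0,0],[0,0,0.06,0,0,0],[0,0,0.03,0,0,0],[0,0,0,0,0,0],[0,0,0,0,0,0]]'
python3 -m creep '[[0,0,0,0,0,0],[0,0,0,0,0,0],[0,0,0,0,0,0],[0,0,0,0,0,0],[0,0,0,0,0,0],[0,0,0,0,0,0],[0,0,0,0,0,0],[0,0,0,0,0,0]]' 0
python3 -m creep '[[0,0,-0.02,0,0,0],[0,0,-0.04,0,0,0],[0,0,-0.08,0,0,0],[0,0,-0.1,0,0,0],[0,0,-0.1,0,0,0],[0,0,-0.1,0,0,0],[0,0,-0.06,0,0,0],[0,0,0,0,0,0],[0,0,0,0,0,0]]'
```

```text
time_s: 3.03
ee_pos: [0.6243, 0.1192, 0.0337]
orientation: [[1.0, 0.001, 0.001], [0.001, -1.0, 0.0], [0.001, -0.0, -1.0]]
contact_force: [-0.4, 0.9, 0.8]
width: 0.0636
gripper_force: 0.0
time_s: 3.7
ee_pos: [0.6247, 0.1191, 0.0345]
orientation: [[1.0, 0.0, 0.002], [0.0, -1.0, 0.001], [0.002, -0.001, -1.0]]
contact_force: [-1.8, 1.6, 6.8]
width: 0.03
gripper_force: 59.3
time_s: 4.45
ee_pos: [0.6239, 0.1188, 0.1336]
orientation: [[1.0, -0.0, 0.001], [-0.0, -1.0, 0.001], [0.001, -0.001, -1.0]]
contact_force: [0.6, -0.1, -1.4]
width: 0.0304
gripper_force: 59.4
```

```bash
python3 -m creep '[[-0.03,0.06,0,0,0,0],[-0.07,0.14,0,0,0,0],[-0.07,0.14,0,0,0,0],[-0.07,0.14,0,0,0,0],[-0.07,0.14,0,0,0,0],[-0.07,0.14,0,0,0,0],[-0.07,0.14,0,0,0,0],[-0.07,0.14,0,0,0,0],[-0.07,0.14,0,0,0,0],[-0.07,0.14,0,0,0,0],[-0.07,0.14,0,0,0,0],[-0.07,0.14,0,0,0,0],[-0.07,0.14,0,0,0,0],[-0.07,0.14,0,0,0,0],[0,0,0,0,0,0],[0,0,0,0,0,0],[0,0,0,0,0,0]]'
python3 look.py green g2 cup
```

```text
time_s: 5.87
ee_pos: [0.4349, -0.2573, 0.1322]
orientation: [[1.0, -0.001, -0.002], [-0.001, -1.0, 0.0], [-0.002, -0.0, -1.0]]
contact_force: [0.2, 1.0, -0.7]
width: 0.0303
gripper_force: 59.7
t 5.87 tcp [ 0.4349 -0.2573  0.1322] xaxis [ 1.     -0.0014 -0.0016] zaxis [-1.6e-03  5.0e-04 -1.0e+00]
cup px 318 290 R 33.1 [ 0.3615 -0.2571  0.011 ]
 tool shift units [-0.366 -0.   ]
cup px 314 193 R 32.3 [ 0.4444 -0.2548  0.011 ]
 tool shift units [ 0.048 -0.012]
```

View pics/w_g2.png

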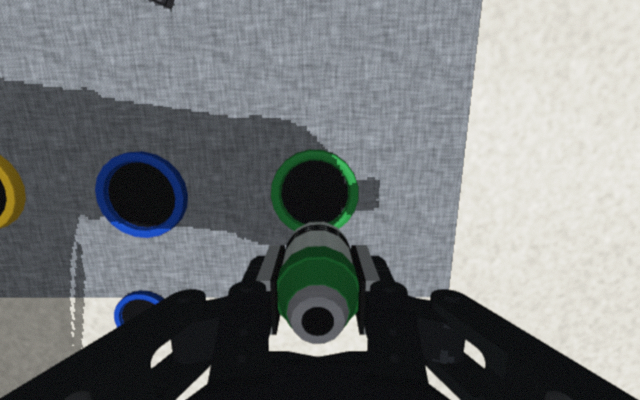

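The green cup is at (314,193), with the held objective in the jaws just short of it. I'll shift +8 mm in x and +3 mm in world y, then lower to about 2 mm above the floor.

```bash
python3 -m creep '[[0.038,-0.014,0,0,0,0],[0,0,0.08,0,0,0],[0,0,0.1,0,0,0],[0,0,0.1,0,0,0],[0,0,0.08,0,0,0],[0,0,0.05,0,0,0],[0,0,0.03,0,0,0],[0,0,0.015,0,0,0],[0,0,0,0,0,0],[0,0,0,0,0,0],[0,0,0,0,0,0]]'
python3 -m creep '[[0,0,0.005,0,0,0],[0,0,0,0,0,0],[0,0,0,0,0,0]]'
python3 -m creep '[[0,0,0.005,0,0,0],[0,0,0,0,0,0],[0,0,0,0,0,0]]'
```

```text
time_s: 6.83
ee_pos: [0.4441, -0.2545, 0.0429]
orientation: [[1.0, 0.0, 0.001], [0.0, -1.0, -0.0], [0.001, 0.0, -1.0]]
contact_force: [-0.0, -0.3, -1.6]
width: 0.03
gripper_force: 59.7
time_s: 7.08
ee_pos: [0.4436, -0.2545, 0.0415]
orientation: [[1.0, -0.0, 0.001], [-0.0, -1.0, -0.0], [0.001, 0.0, -1.0]]
contact_force: [-0.6, -0.6, -1.3]
width: 0.0305
gripper_force: 59.7
time_s: 7.33
ee_pos: [0.4437, -0.2545, 0.0405]
orientation: [[1.0, 0.0, 0.001], [0.0, -1.0, -0.0], [0.001, 0.0, -1.0]]
contact_force: [-1.9, 0.5, 3.7]
width: 0.0303
gripper_force: 60.2
```

Touchdown is felt: +3.7 N after −1.5 N. I'll release and rise.

```bash
python3 -m creep '[[0,0,0,0,0,0],[0,0,0,0,0,0],[0,0,0,0,0,0],[0,0,0,0,0,0],[0,0,0,0,0,0]]' 0.75
python3 -m creep '[[0,0,-0.03,0,0,0],[0,0,-0.05,0,0,0],[0,0,-0.1,0,0,0],[0,0,-0.12,0,0,0],[0,0,-0.12,0,0,0],[0,0,-0.1,0,0,0],[0,0,-0.04,0,0,0],[0,0,0,0,0,0],[0,0,0,0,0,0]]'
python3 look.py green g3 obj
```

```text
time_s: 7.75
ee_pos: [0.4434, -0.2544, 0.04]
orientation: [[1.0, -0.0, -0.0], [-0.0, -1.0, 0.0], [-0.0, -0.0, -1.0]]
contact_force: [0.2, 0.3, 0.5]
width: 0.064
gripper_force: 0.0
time_s: 8.5
ee_pos: [0.4434, -0.2543, 0.1526]
orientation: [[1.0, -0.0, 0.001], [-0.0, -1.0, 0.0], [0.001, -0.0, -1.0]]
contact_force: [0.2, 0.1, 0.1]
width: 0.0641
gripper_force: 0.0
t 8.5 tcp [ 0.4434 -0.2543  0.1526] xaxis [ 1.0e+00 -4.0e-04  1.3e-03] zaxis [ 1.3e-03  1.0e-04 -1.0e+00]
band px 318 197 z range 0.0021 0.0633 encl 443.2 -254.8 r 33.6 ray@.047 [ 0.4533 -0.2548  0.047 ]
 tool shift units [-0.002  0.002]
```

View pics/w_g3.png

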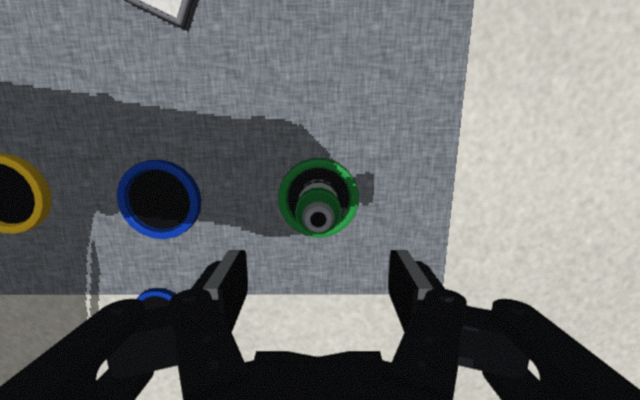

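The green objective stands upright, centred in its cup (318,200), and the rim circle centre matches the TCP. Next is yellow.

```bash
python3 -m creep '[[0.07,0.01,0,0,0,0],[0.13,0.01,0,0,0,0],[0.13,0.01,0,0,0,0],[0.13,0.01,0,0,0,0],[0.13,0.01,0,0,0,0],[0.13,0.01,0,0,0,0],[0.08,0.01,0,0,0,0],[0.033,0.01,0,0,0,0],[0,0,0,0,0,0],[0,0,0,0,0,0],[0,0,0,0,0,0]]'
python3 look.py yellow y1 obj
```

```text
time_s: 9.47
ee_pos: [0.6087, -0.2703, 0.1514]
orientation: [[1.0, -0.001, -0.002], [-0.001, -1.0, 0.0], [-0.002, -0.0, -1.0]]
contact_force: [0.2, -0.3, 0.7]
width: 0.0642
gripper_force: 0.0
t 9.47 tcp [ 0.6087 -0.2703  0.1514] xaxis [ 1.0e+00 -5.0e-04 -1.6e-03] zaxis [-1.6e-03  5.0e-04 -1.0e+00]
band px 29 358 z range -0.0004 0.012 encl 520.5 -78.8 r 161.9 ray@.047 [ 0.4836 -0.0335  0.047 ]
 tool shift units [-0.441 -0.957]
band px 320 207 z range -0.0009 0.0566 encl 603.9 -268.9 r 23.0 ray@.047 [ 0.6112 -0.272   0.047 ]
 tool shift units [-0.023 -0.007]
```

```bash
sed -i "s/zt=np.percentile/W=W[(W[:,2]>.034)\&(W[:,2]<.08)]\n        if len(W)<100: continue\n        zt=np.percentile/" look.py; python3 look.py yellow y1b obj
```

```text
t 9.52 tcp [ 0.6089 -0.2704  0.1519] xaxis [ 1.e+00 -4.e-04 -8.e-04] zaxis [-8.e-04  3.e-04 -1.e+00]
band px 320 208 z range 0.0363 0.0565 encl 610.0 -272.1 r 16.3 ray@.047 [ 0.6112 -0.2721  0.047 ]
 tool shift units [0.006 0.009]
```

```bash
python3 -m creep '[[0.006,0.008,0,0,0,0],[0,0,0.1,0,0,0],[0,0,0.1,0,0,0],[0,0,0.1,0,0,0],[0,0,0.1,0,0,0],[0,0,0.1,0,0,0],[0,0,0.06,0,0,0],[0,0,0.03,0,0,0],[0,0,0,0,0,0],[0,0,0,0,0,0]]'
python3 -m creep '[[0,0,0,0,0,0],[0,0,0,0,0,0],[0,0,0,0,0,0],[0,0,0,0,0,0],[0,0,0,0,0,0],[0,0,0,0,0,0],[0,0,0,0,0,0],[0,0,0,0,0,0]]' 0
python3 -m creep '[[0,0,-0.02,0,0,0],[0,0,-0.04,0,0,0],[0,0,-0.08,0,0,0],[0,0,-0.1,0,0,0],[0,0,-0.1,0,0,0],[0,0,-0.1,0,0,0],[0,0,-0.06,0,0,0],[0,0,0,0,0,0],[0,0,0,0,0,0]]'
```

```text
time_s: 10.4
ee_pos: [0.6116, -0.2722, 0.0348]
orientation: [[1.0, 0.0, 0.0], [0.0, -1.0, -0.0], [0.0, 0.0, -1.0]]
contact_force: [-0.0, -0.8, -0.7]
width: 0.0639
gripper_force: 0.0
time_s: 11.07
ee_pos: [0.6121, -0.2723, 0.0356]
orientation: [[1.0, 0.0, 0.002], [0.0, -1.0, -0.001], [0.002, 0.001, -1.0]]
contact_force: [-0.6, 0.8, 6.2]
width: 0.0301
gripper_force: 59.5
time_s: 11.82
ee_pos: [0.6114, -0.2719, 0.1346]
orientation: [[1.0, -0.0, 0.001], [-0.0, -1.0, 0.0], [0.001, -0.0, -1.0]]
contact_force: [0.2, 0.4, -1.4]
width: 0.0306
gripper_force: 59.4
```

```bash
python3 -m creep '[[-0.04,-0.07,0,0,0,0],[-0.08,-0.14,0,0,0,0],[-0.08,-0.14,0,0,0,0],[-0.08,-0.14,0,0,0,0],[-0.08,-0.14,0,0,0,0],[-0.08,-0.14,0,0,0,0],[-0.08,-0.14,0,0,0,0],[-0.08,-0.14,0,0,0,0],[-0.08,-0.14,0,0,0,0],[-0.08,-0.14,0,0,0,0],[-0.056,-0.062,0,0,0,0],[0,0,0,0,0,0],[0,0,0,0,0,0],[0,0,0,0,0,0]]'
python3 look.py yellow y2 cup
```

```text
time_s: 12.98
ee_pos: [0.4479, 0.0063, 0.1335]
orientation: [[1.0, 0.0, -0.001], [0.0, -1.0, -0.0], [-0.001, 0.0, -1.0]]
contact_force: [-0.3, 0.2, -0.4]
width: 0.0304
gripper_force: 59.7
t 12.98 tcp [0.4479 0.0063 0.1335] xaxis [ 1.e+00  4.e-04 -9.e-04] zaxis [-9.e-04 -4.e-04 -1.e+00]
cup px 318 294 R 33.2 [0.3706 0.0062 0.011 ]
 tool shift units [-0.386 -0.   ]
cup px 315 204 R 32.3 [0.4483 0.0081 0.011 ]
 tool shift units [ 0.002 -0.009]
```

The cup is directly below, within 2 mm. Lowering.

```bash
python3 -m creep '[[0,-0.006,0,0,0,0],[0,0,0.08,0,0,0],[0,0,0.1,0,0,0],[0,0,0.1,0,0,0],[0,0,0.08,0,0,0],[0,0,0.05,0,0,0],[0,0,0.03,0,0,0],[0,0,0.018,0,0,0],[0,0,0,0,0,0],[0,0,0,0,0,0],[0,0,0,0,0,0]]'
python3 -m creep '[[0,0,0.005,0,0,0],[0,0,0,0,0,0],[0,0,0,0,0,0]]'
```

```text
time_s: 13.95
ee_pos: [0.4486, 0.0076, 0.0429]
orientation: [[1.0, -0.0, 0.001], [-0.0, -1.0, 0.0], [0.001, -0.0, -1.0]]
contact_force: [-0.8, 0.3, -1.4]
width: 0.0304
gripper_force: 59.7
time_s: 14.2
ee_pos: [0.4482, 0.0076, 0.0417]
orientation: [[1.0, -0.0, 0.0], [-0.0, -1.0, 0.0], [0.0, -0.0, -1.0]]
contact_force: [0.5, -0.3, -1.5]
width: 0.0307
gripper_force: 59.7
```

```bash
python3 -m creep '[[0,0,0.004,0,0,0],[0,0,0,0,0,0],[0,0,0,0,0,0]]'
```

```text
time_s: 14.45
ee_pos: [0.4483, 0.0077, 0.0415]
orientation: [[1.0, 0.0, 0.001], [0.0, -1.0, 0.0], [0.001, -0.0, -1.0]]
contact_force: [-3.0, 0.2, 10.0]
width: 0.0301
gripper_force: 61.0
```

```bash
python3 -m creep '[[0,0,-0.002,0,0,0],[0,0,0,0,0,0],[0,0,0,0,0,0],[0,0,0,0,0,0],[0,0,0,0,0,0]]' 0.75
python3 -m creep '[[0,0,-0.03,0,0,0],[0,0,-0.05,0,0,0],[0,0,-0.1,0,0,0],[0,0,-0.12,0,0,0],[0,0,-0.12,0,0,0],[0,0,-0.1,0,0,0],[0,0,-0.04,0,0,0],[0,0,0,0,0,0],[0,0,0,0,0,0]]'
python3 look.py yellow y3 obj
python3 -m creep '[[0.06,0,0,0,0,0],[0.12,-0.01,0,0,0,0],[0.12,-0.01,0,0,0,0],[0.12,-0.01,0,0,0,0],[0.12,-0.01,0,0,0,0],[0.12,0,0,0,0,0],[0.08,0,0,0,0,0],[0.028,0,0,0,0,0],[0,0,0,0,0,0],[0,0,0,0,0,0],[0,0,0,0,0,0]]'
python3 look.py blue b1 obj
```

```text
time_s: 14.87
ee_pos: [0.4481, 0.0076, 0.0411]
orientation: [[1.0, -0.0, 0.0], [-0.0, -1.0, -0.0], [0.0, 0.0, -1.0]]
contact_force: [-0.8, 0.3, 0.2]
width: 0.0641
gripper_force: 0.0
time_s: 15.62
ee_pos: [0.4479, 0.0076, 0.1531]
orientation: [[1.0, -0.0, 0.001], [-0.0, -1.0, 0.001], [0.001, -0.001, -1.0]]
contact_force: [0.1, 1.4, -1.0]
width: 0.0642
gripper_force: 0.0
t 15.62 tcp [0.4479 0.0076 0.1531] xaxis [ 1.e+00 -4.e-04  6.e-04] zaxis [ 6.e-04  6.e-04 -1.e+00]
band px 317 198 z range 0.037 0.0626 encl 446.3 7.8 r 16.5 ray@.047 [0.4571 0.008  0.047 ]
 tool shift units [-0.009 -0.001]
time_s: 16.58
ee_pos: [0.6007, 0.0154, 0.1525]
orientation: [[1.0, -0.0, -0.001], [-0.0, -1.0, -0.0], [-0.001, 0.0, -1.0]]
contact_force: [-0.3, -0.2, 0.2]
width: 0.0642
gripper_force: 0.0
t 16.58 tcp [0.6007 0.0154 0.1525] xaxis [ 1.0e+00 -2.0e-04 -1.4e-03] zaxis [-1.4e-03 -3.0e-04 -1.0e+00]
band px 317 207 z range 0.0361 0.0605 encl 601.6 15.9 r 16.4 ray@.047 [0.6028 0.0159 0.047 ]
 tool shift units [ 0.006 -0.003]
```

View pics/w_y3.png

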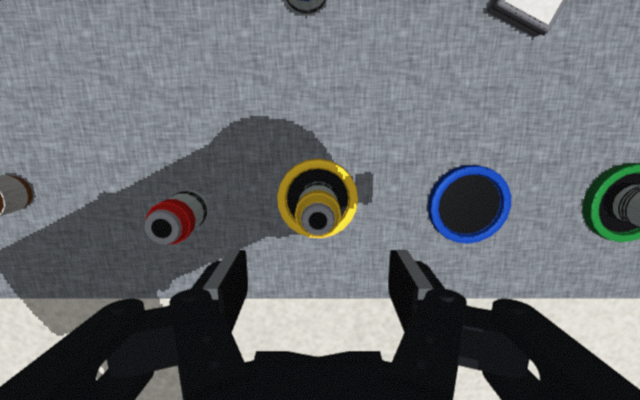

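The yellow objective stands upright in the middle of its cup (317,200). Blue is directly under the jaws, so I'll grip it and carry it to the large blue cup.

```bash
python3 -m creep '[[0.006,-0.002,0,0,0,0],[0,0,0.1,0,0,0],[0,0,0.1,0,0,0],[0,0,0.1,0,0,0],[0,0,0.1,0,0,0],[0,0,0.1,0,0,0],[0,0,0.06,0,0,0],[0,0,0.033,0,0,0],[0,0,0,0,0,0],[0,0,0,0,0,0]]'
python3 -m creep '[[0,0,0,0,0,0],[0,0,0,0,0,0],[0,0,0,0,0,0],[0,0,0,0,0,0],[0,0,0,0,0,0],[0,0,0,0,0,0],[0,0,0,0,0,0],[0,0,0,0,0,0]]' 0
python3 -m creep '[[0,0,-0.02,0,0,0],[0,0,-0.04,0,0,0],[0,0,-0.08,0,0,0],[0,0,-0.1,0,0,0],[0,0,-0.1,0,0,0],[0,0,-0.1,0,0,0],[0,0,-0.06,0,0,0],[0,0,0,0,0,0],[0,0,0,0,0,0]]'
python3 -m creep '[[-0.06,0.05,0,0,0,0],[-0.12,0.1,0,0,0,0],[-0.12,0.1,0,0,0,0],[-0.12,0.1,0,0,0,0],[-0.12,0.1,0,0,0,0],[-0.12,0.1,0,0,0,0],[-0.1,0.09,0,0,0,0],[-0.035,0.05,0,0,0,0],[0,0,0,0,0,0],[0,0,0,0,0,0],[0,0,0,0,0,0]]'
python3 look.py blue b2 cup
```

```text
time_s: 17.47
ee_pos: [0.6031, 0.0161, 0.035]
orientation: [[1.0, 0.0, 0.0], [0.0, -1.0, -0.0], [0.0, 0.0, -1.0]]
contact_force: [1.5, 0.2, -0.3]
width: 0.0639
gripper_force: 0.0
time_s: 18.13
ee_pos: [0.6037, 0.0162, 0.0358]
orientation: [[1.0, 0.0, 0.002], [0.0, -1.0, 0.0], [0.002, -0.0, -1.0]]
contact_force: [-0.3, 0.2, 6.0]
width: 0.0303
gripper_force: 59.5
time_s: 18.88
ee_pos: [0.6031, 0.0161, 0.1355]
orientation: [[1.0, -0.0, 0.002], [-0.0, -1.0, 0.001], [0.002, -0.001, -1.0]]
contact_force: [-0.1, 0.7, -0.7]
width: 0.0301
gripper_force: 59.3
time_s: 19.8
ee_pos: [0.4446, -0.1218, 0.1343]
orientation: [[1.0, -0.0, 0.0], [-0.0, -1.0, -0.0], [0.0, 0.0, -1.0]]
contact_force: [-0.0, 0.7, -0.1]
width: 0.0304
gripper_force: 59.4
t 19.8 tcp [ 0.4446 -0.1218  0.1343] xaxis [ 1.e+00 -2.e-04  1.e-04] zaxis [ 1.e-04 -1.e-04 -1.e+00]
cup px 294 339 R 15.1 [ 0.3232 -0.1009  0.011 ]
 tool shift units [-0.607 -0.104]
cup px 316 293 R 33.6 [ 0.3674 -0.1206  0.011 ]
 tool shift units [-0.386 -0.006]
cup px 316 206 R 32.4 [ 0.4431 -0.1205  0.011 ]
 tool shift units [-0.008 -0.006]
```

View pics/w_b2.png

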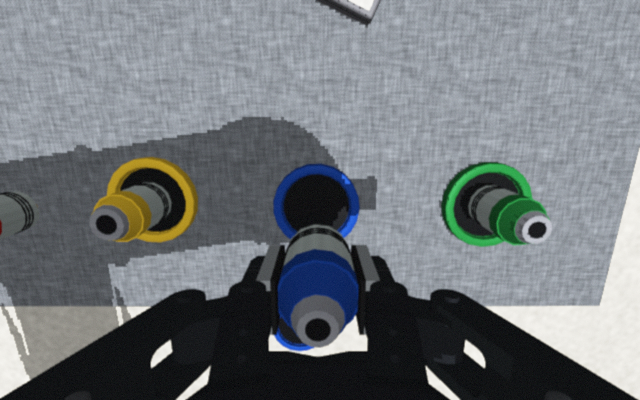

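The large blue cup (316,206) lies straight below, between the yellow and green ones. The small blue one is hidden behind the gripper. Lowering.

```bash
python3 -m creep '[[-0.005,-0.005,0,0,0,0],[0,0,0.08,0,0,0],[0,0,0.1,0,0,0],[0,0,0.1,0,0,0],[0,0,0.08,0,0,0],[0,0,0.05,0,0,0],[0,0,0.03,0,0,0],[0,0,0.023,0,0,0],[0,0,0,0,0,0],[0,0,0,0,0,0],[0,0,0,0,0,0]]'
python3 -m creep '[[0,0,0.003,0,0,0],[0,0,0,0,0,0],[0,0,0,0,0,0]]'
```

```text
time_s: 20.77
ee_pos: [0.4434, -0.1208, 0.0422]
orientation: [[1.0, 0.0, 0.001], [0.0, -1.0, 0.0], [0.001, -0.0, -1.0]]
contact_force: [-0.9, -0.2, -1.7]
width: 0.0301
gripper_force: 59.6
time_s: 21.02
ee_pos: [0.4434, -0.1209, 0.0418]
orientation: [[1.0, 0.0, 0.001], [0.0, -1.0, 0.0], [0.001, -0.0, -1.0]]
contact_force: [-0.6, 1.9, 5.8]
width: 0.0308
gripper_force: 60.2
```

```bash
python3 -m creep '[[0,0,0,0,0,0],[0,0,0,0,0,0],[0,0,0,0,0,0],[0,0,0,0,0,0],[0,0,0,0,0,0]]' 0.75
python3 -m creep '[[0,0,-0.03,0,0,0],[0,0,-0.05,0,0,0],[0,0,-0.1,0,0,0],[0,0,-0.12,0,0,0],[0,0,-0.12,0,0,0],[0,0,-0.1,0,0,0],[0,0,-0.04,0,0,0],[0,0,0,0,0,0],[0,0,0,0,0,0]]'
python3 look.py blue b3 obj
python3 -m creep '[[-0.01,-0.06,0,0,0,0],[-0.01,-0.13,0,0,0,0],[0,-0.13,0,0,0,0],[0,-0.13,0,0,0,0],[0,-0.13,0,0,0,0],[0,-0.13,0,0,0,0],[0,-0.13,0,0,0,0],[0,-0.13,0,0,0,0],[0,-0.13,0,0,0,0],[0,-0.087,0,0,0,0],[0,0,0,0,0,0],[0,0,0,0,0,0],[0,0,0,0,0,0]]'
python3 look.py red r1 obj
```

```text
time_s: 21.43
ee_pos: [0.4428, -0.1211, 0.0412]
orientation: [[1.0, -0.0, -0.0], [-0.0, -1.0, -0.0], [-0.0, 0.0, -1.0]]
contact_force: [0.0, 0.4, -0.2]
width: 0.0642
gripper_force: 0.0
time_s: 22.18
ee_pos: [0.4427, -0.1209, 0.1533]
orientation: [[1.0, -0.0, 0.001], [-0.0, -1.0, 0.0], [0.001, -0.0, -1.0]]
contact_force: [-0.7, -0.3, -0.7]
width: 0.064
gripper_force: 0.0
t 22.18 tcp [ 0.4427 -0.1209  0.1533] xaxis [ 1.e+00 -4.e-04  8.e-04] zaxis [ 8.e-04  4.e-04 -1.e+00]
band px 317 198 z range 0.0425 0.0666 encl 441.7 -121.1 r 16.4 ray@.047 [ 0.4517 -0.1206  0.047 ]
 tool shift units [-0.006  0.001]
time_s: 23.32
ee_pos: [0.4382, 0.1158, 0.1522]
orientation: [[1.0, 0.0, -0.002], [0.0, -1.0, -0.001], [-0.002, 0.001, -1.0]]
contact_force: [-0.3, -0.5, -0.3]
width: 0.064
gripper_force: 0.0
t 23.32 tcp [0.4382 0.1158 0.1522] xaxis [ 1.e+00  1.e-04 -2.e-03] zaxis [-0.002  -0.0015 -1.    ]
band px 315 209 z range 0.0361 0.0554 encl 438.2 117.3 r 16.4 ray@.047 [0.4395 0.1174 0.047 ]
 tool shift units [ 0.002 -0.009]
```

View pics/w_b3.png

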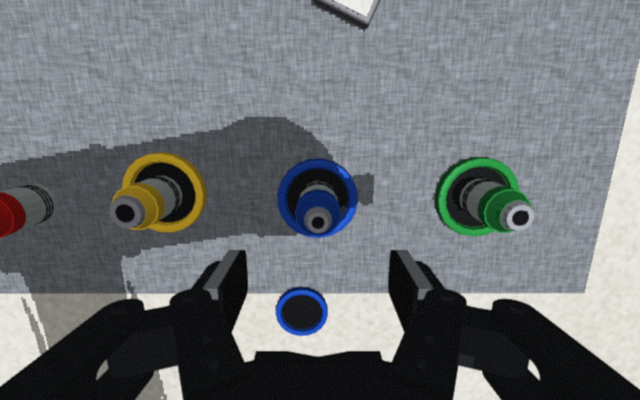

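Blue stands upright in the large blue cup (317,200). Red is next: it is centred within 2 mm under the jaws.

```bash
python3 -m creep '[[0.003,-0.007,0,0,0,0],[0,0,0.1,0,0,0],[0,0,0.1,0,0,0],[0,0,0.1,0,0,0],[0,0,0.1,0,0,0],[0,0,0.1,0,0,0],[0,0,0.06,0,0,0],[0,0,0.033,0,0,0],[0,0,0,0,0,0],[0,0,0,0,0,0]]'
python3 -m creep '[[0,0,0,0,0,0],[0,0,0,0,0,0],[0,0,0,0,0,0],[0,0,0,0,0,0],[0,0,0,0,0,0],[0,0,0,0,0,0],[0,0,0,0,0,0],[0,0,0,0,0,0]]' 0
python3 -m creep '[[0,0,-0.02,0,0,0],[0,0,-0.04,0,0,0],[0,0,-0.08,0,0,0],[0,0,-0.1,0,0,0],[0,0,-0.1,0,0,0],[0,0,-0.1,0,0,0],[0,0,-0.06,0,0,0],[0,0,0,0,0,0],[0,0,0,0,0,0]]'
python3 -m creep '[[0.06,-0.045,0,0,0,0],[0.12,-0.096,0,0,0,0],[0.12,-0.096,0,0,0,0],[0.12,-0.096,0,0,0,0],[0.12,-0.096,0,0,0,0],[0.12,-0.096,0,0,0,0],[0.12,-0.096,0,0,0,0],[0.1,-0.08,0,0,0,0],[0.04,-0.034,0,0,0,0],[0,0,0,0,0,0],[0,0,0,0,0,0],[0,0,0,0,0,0]]'
python3 look.py red r2 cup
```

```text
time_s: 24.2
ee_pos: [0.4397, 0.1175, 0.0349]
orientation: [[1.0, -0.001, -0.0], [-0.001, -1.0, -0.0], [-0.0, 0.0, -1.0]]
contact_force: [0.6, -0.0, -0.2]
width: 0.064
gripper_force: 0.0
time_s: 24.87
ee_pos: [0.44, 0.1181, 0.0358]
orientation: [[1.0, 0.0, 0.002], [0.0, -1.0, 0.001], [0.002, -0.001, -1.0]]
contact_force: [-2.4, -0.9, 6.8]
width: 0.0303
gripper_force: 58.8
time_s: 25.62
ee_pos: [0.4396, 0.118, 0.1355]
orientation: [[1.0, -0.0, 0.002], [-0.0, -1.0, 0.002], [0.002, -0.002, -1.0]]
contact_force: [-0.5, -0.3, -2.1]
width: 0.0307
gripper_force: 59.5
time_s: 26.62
ee_pos: [0.6223, 0.2639, 0.1336]
orientation: [[1.0, -0.0, -0.002], [-0.0, -1.0, -0.001], [-0.002, 0.001, -1.0]]
contact_force: [-0.7, 0.5, -0.8]
width: 0.0301
gripper_force: 59.5
t 26.62 tcp [0.6223 0.2639 0.1336] xaxis [ 1.0e+00 -5.0e-04 -2.1e-03] zaxis [-0.0021 -0.0012 -1.    ]
cup px 318 293 R 33.0 [0.5453 0.2638 0.011 ]
 tool shift units [-0.384 -0.   ]
cup px 317 201 R 32.5 [0.6245 0.2645 0.011 ]
 tool shift units [ 0.012 -0.004]
```

View pics/w_r2.png

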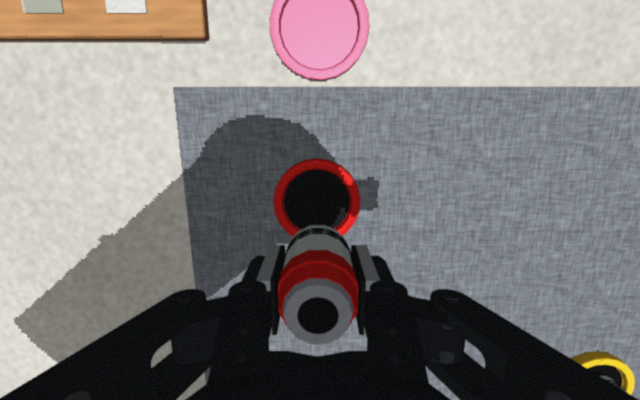

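The red cup (317,201) lies directly under the held red objective, and the pink saucer is well clear. Lowering.

```bash
python3 -m creep '[[0.008,-0.003,0,0,0,0],[0,0,0.08,0,0,0],[0,0,0.1,0,0,0],[0,0,0.1,0,0,0],[0,0,0.08,0,0,0],[0,0,0.05,0,0,0],[0,0,0.03,0,0,0],[0,0,0.021,0,0,0],[0,0,0,0,0,0],[0,0,0,0,0,0],[0,0,0,0,0,0]]'
python3 -m creep '[[0,0,0.004,0,0,0],[0,0,0,0,0,0],[0,0,0,0,0,0]]'
```

```text
time_s: 27.58
ee_pos: [0.6256, 0.2657, 0.0435]
orientation: [[1.0, 0.0, 0.001], [0.0, -1.0, 0.001], [0.001, -0.001, -1.0]]
contact_force: [-0.2, 0.2, -1.0]
width: 0.0303
gripper_force: 59.6
time_s: 27.83
ee_pos: [0.6252, 0.2654, 0.042]
orientation: [[1.0, -0.0, 0.0], [-0.0, -1.0, 0.0], [0.0, -0.0, -1.0]]
contact_force: [-0.7, -0.3, -1.5]
width: 0.0304
gripper_force: 59.6
```

```bash
python3 -m creep '[[0,0,0.003,0,0,0],[0,0,0,0,0,0],[0,0,0,0,0,0]]'
```

```text
time_s: 28.08
ee_pos: [0.6253, 0.2655, 0.0419]
orientation: [[1.0, 0.0, 0.001], [0.0, -1.0, 0.0], [0.001, -0.0, -1.0]]
contact_force: [-2.3, -1.0, 5.6]
width: 0.03
gripper_force: 60.2
```

```bash
python3 -m creep '[[0,0,0,0,0,0],[0,0,0,0,0,0],[0,0,0,0,0,0],[0,0,0,0,0,0],[0,0,0,0,0,0]]' 0.75
python3 -m creep '[[0,0,-0.03,0,0,0],[0,0,-0.05,0,0,0],[0,0,-0.1,0,0,0],[0,0,-0.12,0,0,0],[0,0,-0.12,0,0,0],[0,0,-0.1,0,0,0],[0,0,-0.1,0,0,0],[0,0,-0.1,0,0,0],[0,-0.1,-0.1,0,0,0],[0,-0.15,0,0,0,0],[0,-0.15,0,0,0,0],[0,-0.15,0,0,0,0],[0,-0.15,0,0,0,0],[0,-0.1,0,0,0,0],[0,0,0,0,0,0],[0,0,0,0,0,0]]'
python3 - <<'E'
from h import *
p,d=r.read_camera('top');q,_=r.read_camera('scene')
a=p[120:320,140:480];b=q[100:330,180:480]
cv2.imwrite('pics/end.png',np.vstack([cv2.resize(a,(540,318),interpolation=2),cv2.resize(b,(540,280)[0:1]+(280,),interpolation=2)]))
E
```

```text
time_s: 28.5
ee_pos: [0.6251, 0.2653, 0.0409]
orientation: [[1.0, -0.0, -0.0], [-0.0, -1.0, -0.0], [-0.0, 0.0, -1.0]]
contact_force: [0.4, -0.4, -0.3]
width: 0.0641
gripper_force: 0.0
time_s: 29.83
ee_pos: [0.6247, 0.4264, 0.2054]
orientation: [[1.0, 0.001, 0.0], [0.001, -1.0, 0.0], [0.0, -0.0, -1.0]]
contact_force: [0.9, -1.0, 1.0]
width: 0.0646
gripper_force: 0.0
```

View pics/end.png

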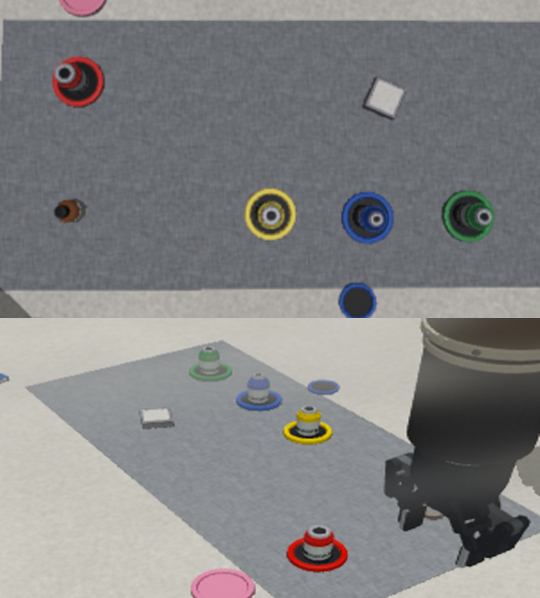

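All four objectives stand upright in their own cups. The bottle and box are where they were, and the robot is clear.

```bash
python3 -c "
from cell import r
print(r.finish_job())"
```

```text
the job is handed in; nothing more can be done
None
```

I handed the job in at about 30 s of the 96 s limit: all four objectives stand upright in the cups of their own colour, and the oil bottle and cover-glass box were left where they were.

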